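# Snap the brass check weight onto the load cell's eye

## Robot

A 7-joint arm with a two-finger parallel gripper is mounted at the origin on a cart in front of the work surface, level with it; the furniture and walls round the work are solid. World frame = base frame: x ahead of the robot, y to its left, z up, the work surface at z = 0. Lengths are in m, angles in rad, forces in N, time in s.
With the tool pointing down it reaches from about 0.4 to 0.85 m from the base axis. Payload 10.4 kg.
Tool frame: the origin (TCP) lies at the very end of the fingers, on their centre line; the grasp point (between the pads) lies 19 mm behind it (r.pinch_z is the distance from the TCP to the grasp point, in m); z points along the fingers, y is the line along which they close (so a half turn about z gives the same grasp; the last joint's range is limited). The gripper opens to 87 mm and grips with 3 to 60 N. Pads are 19 mm wide; open, the fingers measure 117 mm over their backs; the gripper's body (75 mm by 190 mm) begins 51 mm behind the grasp point.
Start: joints at [1.083, 0.332, -0.065, 1.46, 0.022, 1.35, -0.088], TCP at [0.28, -0.559, 0.197] pointing down, gripper open.
Joint ranges: [-2.6, 2.6], [-0.5, 2.12], [-1.47, 1.34], [0.16, 2.42], [-1.27, 4.41], [0.06, 2.06], [-2.6, 2.6]. Speed limits (rad/s): [2.22, 2.22, 2.79, 2.79, 3.14, 3.14, 3.14].

## Interface

Orientations are given as a unit quaternion [x, y, z, w].
In Python, from bench import sensors, vision, r gives the robot as it stands.
- The arm moves only by the shell command python3 -m crank 'ROWS' [OPENING] [FORCE]. ROWS is JSON, a list of rows, each a list of 2 entries, a list of its own where there are three numbers: the shift along the tool's x, y, z normalised to -1 to 1, where 1 is 3 cm, then the turn about the tool's z normalised to -1 to 1, where 1 is 8 degrees. A call has 1 to 12 rows; each row shifts and turns the commanded pose from where the row before left it, along the tool's axes as they then stand; what a row does not reach is not made up. A row lasts 1/8 s, in which the tool goes at most 62.5 mm and 10.7 degrees, less where a joint would pass 70% of its speed; a pose out of reach is approached as far as the arm can. A call with a number of a shift or a turn outside -1 to 1 is refused whole. A call with a gripper value outside its range is refused whole. OPENING is the opening, from 0 (shut) to 1 (fully open), set as the call begins (- or left out, the last holds). The fingers move at their own pace and stop on an object; FORCE is the grip in N (left out, the last holds). Time passes only in rows, so rows that do not move let the fingers close. It gives the time, the measured TCP pose, the force, the opening and the grip force at its end, in the units of the state.
- sensors.read_state(): the state, without advancing time (a new reading comes with each control period).
- vision.camera(name): name is "scene" or "top" or "wrist"; returns the picture (384x512x3 uint8, red, green, blue); there is no depth.
- vision.camera_model(name): a dict with "vertical_fov" (degrees; the focal length in pixels is half the picture's height over the tangent of half this angle, whatever the lens; pixels are square), "cx", "cy" (the principal point, pixels), "camera_from_world" (4x4, takes a point from world to camera coordinates); the wrist camera has in their place "hand_eye" (4x4, takes a point from camera to tool coordinates, whose origin is the TCP and whose axes are the flange's). Camera axes: x right, y down, z forward; pixel columns grow to the right and rows downward; lengths in m; the calibration is good to about 2 mm. A picture is of the moment at which its call begins: read the wrist's pose just before it. camera_model takes no time and is no camera call.
- r.close_job(): hands the job in; it is judged then, once.
The state is a dict: "time": time; "joint_positions": joint angles; "joint_vel": joint speeds; "joint_torque": joint torques, N m; "ee_pos": TCP position; "eef_rot": TCP orientation; "ft_force": force on the tool from outside, world axes, zero at the start; "torque": the same for the moment, N m; "width": finger opening in m; "grip_force": force on a finger pad.
Only numpy, scipy, OpenCV 4.12 (cv2) and the standard library are available. Lean on these libraries where they do the work, as an engineer would, in place of code of your own. Each camera call takes 0.05 s, during which the arm holds its last target. There are 200 camera calls.

## Task

Check the load cell: lift the brass weight out of its block, push the sprung gate of its snap hook against the front bar of the load cell's eye until the bar is inside the hook, and lower the weight so that the gate snaps shut and the weight hangs upright and still from the eye; then let go. The load cell is delicate: at no moment press on it or its eye with more than 15 N, and leave the steel weight and the loose things around where they are.

Things in the scene. Friction and masses are not known exactly. Their poses are not given: they have to be found in the camera images.
- brass_weight: Brass check weight, 0.25 kg: brass cylinder 32 mm across, 36 mm high, a steel snap hook rigidly on top, stood 12 mm deep in the block. Origin at the centre of its underside, z up. The flat hook lies in its x-z plane, 7 mm thick, 36 mm wide (x), its top at z = 117.5 mm; inside it is 22 mm wide, the top of the inside at z = 110.5 mm. Gate at +x, spine with blue grip sleeve at -x.
- brass_weight_grip (a point): Middle of the blue sleeve on the hook's spine, at x = -14.5, z = 79 mm of the weight's frame; axes as the weight's. The sleeve is a block 10 (x) by 11 (y) by 40 mm (z): pinch it along y from above; the top of the hook, 38 mm above this point, then stands between the fingers.
- brass_weight_gate_face (a point): Point on the outer face of the shut gate at which the eye's bar should meet it: x = 17, z = 78 mm of the weight's frame (axes as the weight's). Above it the nose of the hook begins at z = 89 mm, below it the gate's hinge is at z = 60.5 mm; the bar (8 mm) must enter below the nose.
- brass_weight_hook_seat (a point): Point in the brass weight's hook, at x = 0, z = 106.5 mm of the weight's frame, where the centre of the eye's bar lies when the weight hangs. Axes as the weight's.
- brass_weight_gate (a joint): Hook gate, brass rod 5 mm thick hinged at its lower end: 0 = shut, grows inwards to its stop at 0.85 rad. Spring: at z = 78 mm it starts to move at about 4 N, about 6 N when open, more nearer the hinge. The bar is past the nose 14 mm after touching the gate and the gate meets its stop after 17 mm; it snaps shut once the weight is lowered so that the bar rises past the gate's end.
- load_cell: Bench stand with load cell, fixed: grey base 220 (x) by 140 (y) by 16 mm, origin under its centre; steel column 20 mm thick at x = +75 mm, 290 mm high; from it an aluminium beam 24 mm wide and 26 mm high runs along -x at z = 180 mm and ends at x = -45 mm in an eye bolt.
- beam_end (a point): Centre of the beam's front face, 180 mm above the bench; axes as the stand's, -x points out along the eye bolt. The eye is a level ring of 8 mm round steel at this height, 46 mm outside diameter. How far it is screwed out varies and is not measured: the centre line of its front bar, which runs along y, lies 50 to 86 mm before this face.
- weight_block: Brown wooden block 60 (x) by 160 (y) by 22 mm, fixed on the bench, with two round recesses 12 mm deep at y = +45 and -45 mm in which the two weights stand, either way round. Origin under its centre.
- steel_weight: Steel weight, a shorter cylinder 32 mm across on a longer neck, with the same kind of hook, top at z = 121.5 mm; not needed. Origin at the centre of its underside.
- vial: Small vial with white cap, 23 mm across, 40 mm high, behind and left of the block; bystander.
- petri_dish: Petri dish 59 mm across, 15 mm high, on the left of the bench; bystander.
- pen: Black marker pen 135 mm long, on the left of the bench; bystander.

How it is judged:
By the outcome, as a careful person would: the job done as asked, in the order asked, and still so for the second after the job is handed in, with the robot touching nothing.
It also fails if it takes over 59 s, if anything falls off the work surface, if the arm or the gripper's body presses on something with over 40 N, if the wrist force passes 120 N, or if a joint passes its speed limit or range.

## Working session

There is one attempt and no reset: what is moved stays moved. The work goes in short steps, Python scripts to look and compute and a shell command to move; the robot and the scene stay as the last step left them, time stands still between calls to the robot, and variables do not carry over. Pictures are saved under pics/ and viewed, at most 10 in all, crops included, and the job is handed in when it is done.

```bash
mkdir -p pics; ls; python3 - <<'E'
from bench import sensors, vision, r
import cv2,numpy as np
s=sensors.read_state();print({k:np.round(v,3).tolist() for k,v in s.items()})
for n in ("scene","top"):
    cv2.imwrite(f"pics/{n}0.png",vision.camera(n)[:,:,::-1]); m=vision.camera_model(n);print(n,m["vertical_fov"],m["cx"],m["cy"],np.round(m["camera_from_world"],3).tolist())
m=vision.camera_model("wrist");print({k:np.round(v,3).tolist() for k,v in m.items()})
a=cv2.imread("pics/scene0.png");b=cv2.imread("pics/top0.png")
E
```

```text
pics
{'time': 0.0, 'joint_positions': [1.083, 0.333, -0.065, 1.461, 0.022, 1.35, -0.088], 'joint_vel': [-0.001, 0.001, -0.0, -0.0, -0.0, -0.0, -0.001], 'joint_torque': [-0.001, -62.325, 0.024, -38.989, -0.062, 0.04, 0.0], 'ee_pos': [0.28, -0.558, 0.196], 'eef_rot': [0.973, 0.23, -0.0, -0.001], 'ft_force': [0.329, -0.315, -0.639], 'torque': [0.02, -0.037, -0.019], 'grip_force': 0.0, 'width': 0.087}
scene 51.699807851477196 258.10989864321095 188.78455139605725 [[0.867, -0.498, 0.013, -0.535], [-0.375, -0.67, -0.641, 0.284], [0.328, 0.551, -0.767, 0.939], [0.0, 0.0, 0.0, 1.0]]
top 50.24520167509275 253.65959292990135 191.74691272001894 [[0.008, -1.0, -0.005, -0.037], [-0.987, -0.007, -0.161, 0.616], [0.161, 0.007, -0.987, 1.159], [0.0, 0.0, 0.0, 1.0]]
{'vertical_fov': 66.376, 'cx': 254.902, 'cy': 189.73, 'hand_eye': [[-0.001, -0.96, -0.28, 0.078], [1.0, -0.001, 0.0, -0.001], [-0.0, -0.28, 0.96, -0.188], [0.0, 0.0, 0.0, 1.0]]}
```

View pics/scene0.png

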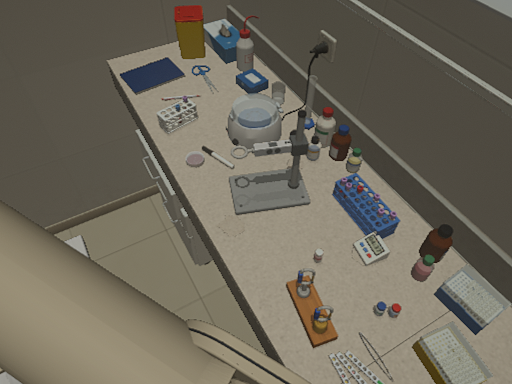

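View pics/top0.png

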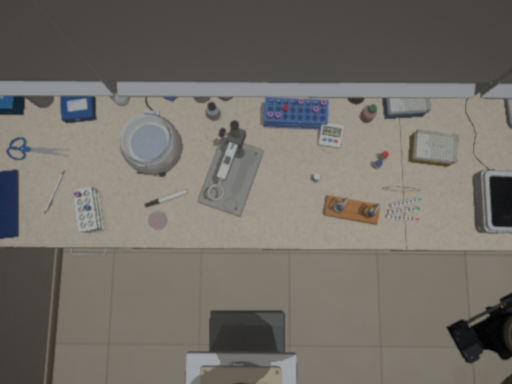

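The scene view shows the block at (311,310), with brass weight at (322,320) and steel at (305,285), and the stand at (270,185) with its eye at (240,153). In the top view the weights are at (370,211) and (340,206), and the eye is at (213,192). I'll enlarge these areas.

```bash
python3 - <<'E'
import cv2,numpy as np
a=cv2.imread("pics/scene0.png");b=cv2.imread("pics/top0.png")
f=lambda i,x,y,w,h,k:cv2.resize(i[y:y+h,x:x+w],(w*k,h*k),interpolation=cv2.INTER_CUBIC)
c1=np.hstack([f(b,320,185,66,48,6),f(a,280,260,66,48,6)])
c2=np.hstack([f(b,190,120,99,99,4),f(a,220,100,99,99,4)])
cv2.imwrite("pics/crop.png",np.vstack([c1,c2])[:600]) if 0 else cv2.imwrite("pics/crop.png",np.vstack([c1[:, :792],c2])[:684])
i=cv2.imread("pics/crop.png");print(i.shape);cv2.imwrite("pics/crop.png",i[:600])
E
```

```text
(684, 792, 3)
```

View pics/crop.png

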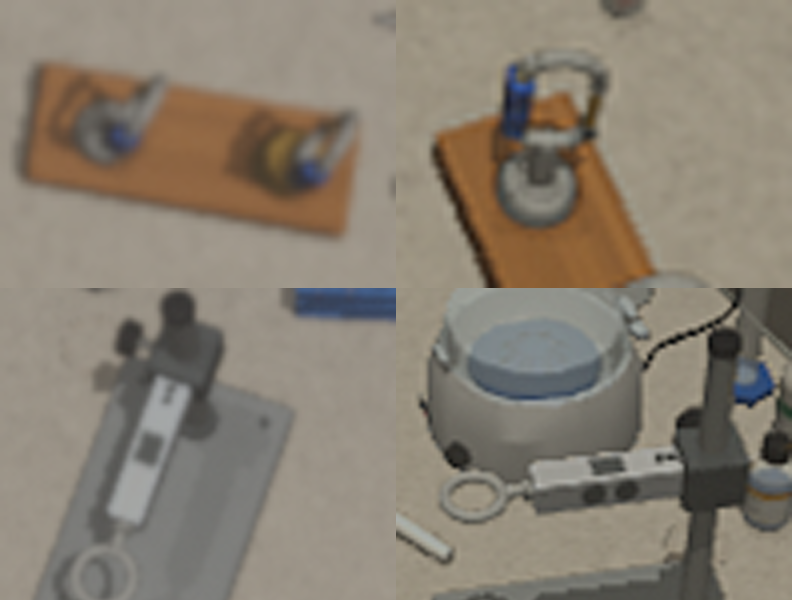

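```bash
cat > h.py <<'E'
from bench import sensors, vision, r
import cv2,numpy as np
from scipy.spatial.transform import Rotation as R
def cam(n,s=None):
    m=vision.camera_model(n);f=192/np.tan(np.radians(m["vertical_fov"])/2)
    if n=="wrist":
        s=s or sensors.read_state();T=np.eye(4);T[:3,:3]=R.from_quat(s["eef_rot"]).as_matrix();T[:3,3]=s["ee_pos"]
        W=T@np.array(m["hand_eye"])
    else: W=np.linalg.inv(np.array(m["camera_from_world"]))
    return f,m["cx"],m["cy"],W
def ray(c,u,v):
    f,cx,cy,W=c;return W[:3,3],W[:3,:3]@np.array([(u-cx)/f,(v-cy)/f,1])
def onz(c,u,v,z):
    o,d=ray(c,u,v);return o+d*(z-o[2])/d[2]
def proj(c,p):
    f,cx,cy,W=c;q=np.linalg.inv(W)@np.append(p,1);return f*q[0]/q[2]+cx,f*q[1]/q[2]+cy
def tri(*cr):
    A=0;b=0
    for o,d in cr:
        d=d/np.linalg.norm(d);P=np.eye(3)-np.outer(d,d);A=A+P;b=b+P@o
    return np.linalg.solve(A,b)
def togo(target,yaw,s=None):
    """rows-units shift in current tool axes and turn to reach TCP target with tool x at yaw (deg), tool down"""
    s=s or sensors.read_state();M=R.from_quat(s["eef_rot"]).as_matrix()
    d=M.T@(np.array(target)-s["ee_pos"]);y0=np.degrees(np.arctan2(M[1,0],M[0,0]))
    t=-((yaw-y0+180)%360-180)   # tool z down: positive turn lowers world yaw
    print("tool shift mm",np.round(d*1000,1),"units",np.round(d/.03,2),"yaw now",round(y0,1),"turn deg",round(t,1),"units",round(t/8,2))
E
python3 - <<'E'
from h import *
t=cam("top");s=cam("scene")
g=lambda n,*a:print(n,np.round(a,3))
g("brass blue",onz(t,371.8,214.2,.1))
g("hook gate end top",onz(t,320+350/6,185+118/6,.125))
g("steel blue",onz(t,320+120/6,185+135/6,.1))
for nm,p in dict(c1=(40,65),c2=(27,180),c3=(343,236),c4=(360,112)).items(): g(nm,onz(t,320+p[0]/6,185+p[1]/6,.022))
g("eye",onz(t,215.7,192.3,.18),tri(ray(t,215.7,192.3),ray(s,220+77/4,100+207/4)))
g("beam end",onz(t,220.5,178.5,.193),tri(ray(t,221.5,177.5),ray(s,220+82/4+52/4,100+183/4)))
g("beam back",onz(t,190+172/4,120+90/4,.193))
E
```

```text
brass blue [[ 0.547 -0.364  0.1  ]]
hook gate end top [[ 0.571 -0.376  0.125]]
steel blue [[ 0.565 -0.276  0.1  ]]
c1 [[ 0.61  -0.252  0.022]]
c2 [[ 0.552 -0.245  0.022]]
c3 [[ 0.525 -0.401  0.022]]
c4 [[ 0.587 -0.412  0.022]]
eye [[0.593 0.067 0.18 ]
 [0.594 0.067 0.177]]
beam end [[0.627 0.054 0.193]
 [0.629 0.051 0.196]]
beam back [[0.725 0.022 0.193]]
```

Measured points are consistent: the block's long side comes to about 160 mm and the eye triangulates to z≈0.18. The weight's yaw is about −28° and the stand's about −18°. Next I'll move above the brass weight.

```bash
python3 -c "
from h import *
togo([.545,-.365,.195],-28)"
```

```text
tool shift mm [323.6 -54.    1.2] units [10.79 -1.8   0.04] yaw now 26.6 turn deg 54.6 units 6.83
```

```bash
python3 -m crank '[[[0.98,-0.16,0],0],[[0.98,-0.16,0],0],[[0.98,-0.16,0],0],[[0.98,-0.16,0],0],[[0.98,-0.16,0],0],[[0.98,-0.16,0],0],[[0.98,-0.16,0],0],[[0.98,-0.16,0],0],[[0.98,-0.16,0],0],[[0.98,-0.16,0],0],[[0.98,-0.2,0],0]]' 1 && python3 -m crank '[[[0,0,0],1],[[0,0,0],1],[[0,0,0],1],[[0,0,0],1],[[0,0,0],1],[[0,0,0],1],[[0,0,0],0.83],[[0,0,0],0],[[0,0,0],0]]'
python3 - <<'E'
from h import *
togo([.545,-.365,.195],-28)
cv2.imwrite("pics/w1.png",vision.camera("wrist")[:,:,::-1])
E
```

```text
time: 1.48
ee_pos: [0.5455, -0.3648, 0.1964]
eef_rot: [0.973, 0.23, -0.0, -0.0]
ft_force: [0.2, -0.1, 0.8]
width: 0.087
grip_force: 0.0
time: 2.6
ee_pos: [0.545, -0.3654, 0.1966]
eef_rot: [0.971, -0.241, -0.0, -0.0]
ft_force: [-0.2, -0.8, 0.3]
width: 0.0866
grip_force: 0.0
tool shift mm [-0.2 -0.3  1.6] units [-0.01 -0.01  0.05] yaw now -27.9 turn deg 0.1 units 0.02
```

View pics/w1.png

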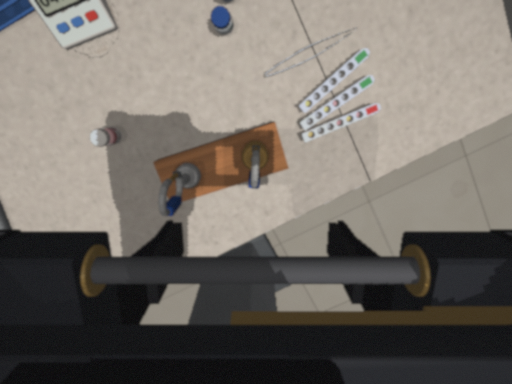

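Wrist view: the brass hook runs from about (255,185) to (255,148), nearly along image vertical, so the yaw is close. I'll zoom in to refine.

```bash
python3 - <<'E'
import cv2
a=cv2.imread("pics/w1.png")[125:215,215:305];cv2.imwrite("pics/w1c.png",cv2.resize(a,None,fx=6.6,fy=6.6,interpolation=cv2.INTER_CUBIC))
E
```

```text
(no output)
```

View pics/w1c.png

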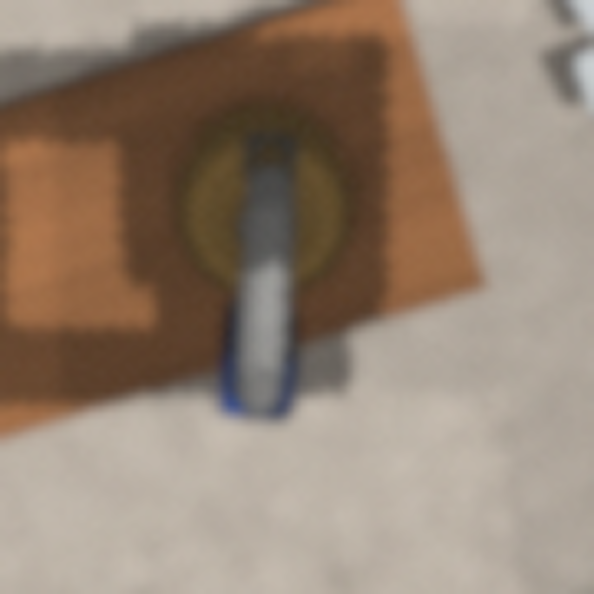

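```bash
python3 - <<'E'
from h import *
c=cam("wrist")
P=lambda x,y,z:onz(c,215+x/6.6,125+y/6.6,z)
C=P(266,205,.046);A=P(263,385,.1245);B=P(268,270,.1275);G=P(269,150,.12);S=P(260,415,.109)
for n,p in dict(C=C,A=A,B=B,G=G,S=S).items():print(n,p.round(4))
yw=lambda a,b:np.degrees(np.arctan2(*(b-a)[1::-1]));print(yw(A,B),yw(A,G),yw(S,C),np.linalg.norm((G-A)[:2]))
y=np.radians(-29);M=np.array([[np.cos(y),-np.sin(y)],[np.sin(y),np.cos(y)]])
for n,p in dict(A=A,B=B,G=G,S=S).items():print(n,(M.T@(p-C)[:2]*1e3).round(1))
E
```

```text
C [ 0.5618 -0.3737  0.046 ]
A [ 0.5517 -0.3678  0.1245]
B [ 0.5663 -0.3763  0.1275]
G [ 0.5796 -0.3835  0.12  ]
S [ 0.5442 -0.3633  0.109 ]
-30.223584101590315 -29.389860900485065 -30.551241033891664 0.03198702918211909
A [-11.7   0.3]
B [ 5.2 -0.1]
G [20.3  0. ]
S [-20.5   0.6]
```

```bash
python3 -c "
from h import *
togo([.5465,-.3652,.071],-29.8)"
```

```text
tool shift mm [  1.3  -0.9 125.7] units [ 0.04 -0.03  4.19] yaw now -27.9 turn deg 1.9 units 0.24
```

```bash
python3 -m crank '[[[0.04,-0.03,0],0.24],[[0,0,0],0],[[0,0,0.7],0],[[0,0,0.7],0],[[0,0,0.7],0],[[0,0,0.7],0],[[0,0,0.7],0],[[0,0,0.7],0],[[0,0,0],0],[[0,0,0],0]]' 0.5 && python3 -m crank '[[[0,0,0],0],[[0,0,0],0],[[0,0,0],0],[[0,0,0],0],[[0,0,0],0],[[0,0,0],0],[[0,0,0],0],[[0,0,0],0]]' 0 40
```

```text
time: 3.9
ee_pos: [0.547, -0.3655, 0.0719]
eef_rot: [0.966, -0.258, 0.001, 0.0]
ft_force: [0.7, 0.2, -0.5]
width: 0.0436
grip_force: 0.0
time: 4.9
ee_pos: [0.5466, -0.3652, 0.071]
eef_rot: [0.966, -0.258, 0.0, 0.0]
ft_force: [-0.1, 0.7, 1.6]
width: 0.0099
grip_force: 40.0
```

```bash
python3 -m crank '[[[0,0,-0.3],0],[[0,0,-0.7],0],[[0,0,-1],0],[[0,0,-1],0],[[0,0,-0.9],0],[[0,0,-0.4],0],[[0,0,0],0],[[0,0,0],0]]' && python3 -c "
from h import *
s=sensors.read_state();print(s['joint_positions'],s['grip_force'],s['width']);togo([.496,.099,.200],-29.8)"
```

```text
time: 5.9
ee_pos: [0.546, -0.3649, 0.1984]
eef_rot: [0.966, -0.258, -0.001, -0.0]
ft_force: [0.5, 0.4, -3.3]
width: 0.01
grip_force: 40.0
[ 0.56654097  0.40327777 -0.06429087  1.361924    0.0256444   1.37930533
 -1.59061555] 39.99764084815979 0.009978532467185953
tool shift mm [-274.7 -377.1   -1.1] units [ -9.16 -12.57  -0.04] yaw now -29.9 turn deg -0.1 units -0.02
```

```bash
python3 -m crank '[[[-0.4,-0.5,0],0],[[-0.7,-0.97,0],0],[[-0.7,-0.97,0],0],[[-0.7,-0.97,0],0],[[-0.7,-0.97,0],0],[[-0.7,-0.97,0],0],[[-0.7,-0.97,0],0],[[-0.7,-0.97,0],0],[[-0.7,-0.97,0],0],[[-0.7,-0.97,0],0],[[-0.7,-0.97,0],0],[[-0.7,-0.97,0],0]]' && python3 -m crank '[[[-0.7,-0.9,0],0],[[-0.36,-0.5,0],0],[[0,0,0],-0.7],[[0,0,0],-0.7],[[0,0,0],0],[[0,0,0],0],[[0,0,0],0]]'
python3 - <<'E'
from h import *
togo([.496,.099,.200],-18.5)
s=sensors.read_state();import json;json.dump({k:np.array(s[k]).tolist() for k in("ee_pos","eef_rot")},open("w2.json","w"))
cv2.imwrite("pics/w2.png",vision.camera("wrist")[:,:,::-1])
E
```

```text
time: 7.4
ee_pos: [0.5023, 0.0474, 0.1988]
eef_rot: [0.966, -0.258, -0.001, 0.0]
ft_force: [-0.7, -1.0, -2.0]
width: 0.0102
grip_force: 40.0
time: 8.28
ee_pos: [0.4964, 0.0986, 0.1997]
eef_rot: [0.987, -0.163, -0.0, 0.0]
ft_force: [0.5, 0.4, -3.3]
width: 0.0105
grip_force: 40.0
tool shift mm [-0.6 -0.2 -0.3] units [-0.02 -0.01 -0.01] yaw now -18.8 turn deg -0.3 units -0.04
```

View pics/w2.png

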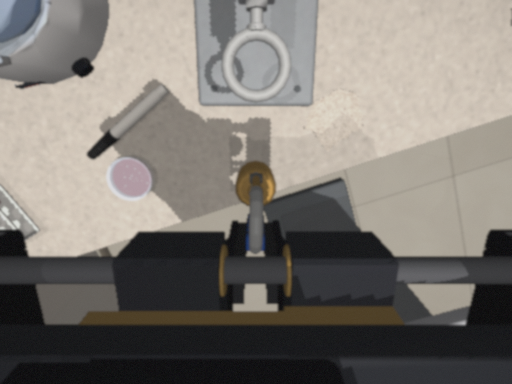

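The wrist view shows the eye ring centred near (256,65), its front bar near row 94, and the held hook in line at column ~256. Both base edges look vertical, so the yaw is aligned. I'll measure the bar.

```bash
python3 - <<'E'
from h import *
import json;s=json.load(open("w2.json"))
a=cv2.imread("pics/w2.png");g=cv2.cvtColor(a,6)
print(g[84:108,254:258].mean(1).round().tolist());print("row65",g[65,215:300].tolist())
hs=cv2.cvtColor(a,40);print("base row30",[int(x) for x in np.abs(np.diff(g[85].astype(int)))[190:325]])
c=cam("wrist",s)
M=R.from_quat(s["eef_rot"]).as_matrix()
for n,(u,v,z) in dict(out=(256,101.5,.18),inn=(256,88.5,.18),L=(222,65,.18),Rr=(290.5,65,.18),baseBL=(200,104,.016),baseBR=(313,104,.016)).items():
    p=onz(c,u,v,z);print(n,p.round(4),"tool mm",(M.T@(p-s["ee_pos"])*1e3).round(1))
E
```

```text
[171.0, 171.0, 170.0, 170.0, 164.0, 151.0, 149.0, 163.0, 178.0, 190.0, 198.0, 203.0, 202.0, 196.0, 184.0, 170.0, 151.0, 138.0, 137.0, 139.0, 134.0, 140.0, 172.0, 195.0]
row65 [159, 159, 162, 163, 161, 154, 146, 148, 163, 178, 191, 201, 203, 197, 190, 179, 166, 149, 140, 136, 126, 114, 108, 107, 108, 114, 131, 149, 161, 166, 165, 164, 165, 167, 167, 169, 168, 169, 169, 168, 166, 167, 169, 169, 171, 170, 169, 169, 169, 168, 168, 169, 168, 167, 167, 167, 163, 161, 158, 157, 157, 156, 150, 138, 128, 134, 151, 168, 182, 192, 202, 202, 197, 186, 173, 161, 157, 161, 165, 166, 168, 168, 168, 170, 169]
base row30 [1, 1, 1, 0, 2, 10, 22, 25, 4, 10, 9, 5, 1, 0, 0, 3, 5, 6, 8, 17, 20, 14, 3, 1, 5, 9, 12, 10, 13, 12, 6, 2, 1, 3, 2, 11, 13, 0, 16, 17, 10, 9, 8, 5, 1, 3, 6, 6, 8, 9, 11, 7, 2, 5, 6, 3, 2, 0, 0, 1, 1, 0, 0, 0, 1, 0, 0, 1, 0, 0, 1, 4, 6, 2, 4, 2, 3, 4, 3, 2, 7, 14, 10, 10, 7, 7, 6, 2, 1, 7, 8, 11, 12, 11, 2, 5, 6, 1, 1, 0, 0, 4, 4, 9, 12, 7, 6, 5, 12, 13, 9, 1, 2, 1, 0, 1, 1, 1, 1, 4, 8, 2, 12, 21, 11, 1, 5, 2, 1, 2, 0, 3, 4, 1, 1]
out [0.5709 0.0734 0.18  ] tool mm [78.6 -0.2 19.6]
inn [0.5788 0.0708 0.18  ] tool mm [86.9 -0.2 19.6]
L [0.5998 0.0871 0.18  ] tool mm [101.5 -22.5  19.6]
Rr [0.5853 0.0447 0.18  ] tool mm [101.5  22.4  19.6]
baseBL [0.5911 0.1378 0.016 ] tool mm [ 77.  -67.6 183.6]
baseBR [0.5468 0.0079 0.016 ] tool mm [ 76.9  69.5 183.7]
```

The bar measures 8.3 mm wide, y offset 0, and the stand base is square to the tool. The gap from gate to bar is about 45 mm. I'll lower to push height, then close in.

```bash
python3 -m crank '[[[0,0,0.4],0],[[0,0,0.4],0],[[0,0,0.42],0],[[0.2,0,0],0],[[0.4,0,0],0],[[0.4,0,0],0],[[0.2,0,0],0],[[0,0,0],0],[[0,0,0],0],[[0,0,0],0]]'
python3 - <<'E'
from h import *
s=sensors.read_state();M=R.from_quat(s["eef_rot"]).as_matrix();print(M.T@s["ft_force"],s["ee_pos"])
c=cam("wrist",s);w=vision.camera("wrist")[:,:,::-1];cv2.imwrite("pics/w3.png",w)
w2=w[20:270,150:360].copy();cv2.imwrite("pics/w3c.png",cv2.resize(w2,None,fx=2.4,fy=2.4,interpolation=cv2.INTER_CUBIC))
T=lambda x,y,z:M@np.array([x,y,z])+s["ee_pos"]
print("nose outer pred",proj(c,T(16.6e-3+.018,0,.061-.110)),"cyl top front",proj(c,T(.0166+.016,0,.061-.036)),"bar",proj(c,T(.0827-.036,0,s["ee_pos"][2]-.18)))
E
```

```text
time: 9.57
ee_pos: [0.5304, 0.0873, 0.1634]
eef_rot: [0.987, -0.163, 0.0, 0.0]
ft_force: [0.3, 0.6, -2.8]
width: 0.0103
grip_force: 40.0
[ 0.0977899  -0.64875526  2.75542606] [0.53044362 0.08727418 0.16335541]
nose outer pred (np.float64(256.8319427794197), np.float64(193.46501477683455)) cyl top front (np.float64(256.2249730707198), np.float64(166.70457585078114)) bar (np.float64(256.5237171067052), np.float64(157.68465126038092))
```

View pics/w3c.png

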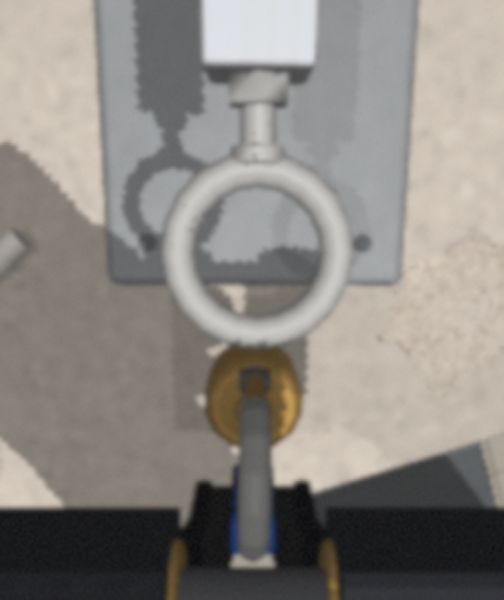

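The held weight and bar both sit within about 1 mm of where predicted: bar at row 157, cylinder front at row 165. The gap is about 8 mm, so I'll creep in watching the force.

```bash
f(){ python3 -c "
from h import *
s=sensors.read_state();M=R.from_quat(s['eef_rot']).as_matrix();print('>> tool F',(M.T@s['ft_force']).round(1), 'adv',(M.T@(np.array(s['ee_pos'])-[.53044,.08727,.16336])*1e3).round(1))"; }
python3 -m crank '[[[0.1,0,0],0],[[0.1,0,0],0],[[0,0,0],0]]' >/dev/null; f
python3 -m crank '[[[0.07,0,0],0],[[0.07,0,0],0],[[0,0,0],0]]' >/dev/null; f
python3 -m crank '[[[0.06,0,0],0],[[0,0,0],0]]' >/dev/null; f
python3 -m crank '[[[0.06,0,0],0],[[0,0,0],0]]' >/dev/null; f
```

```text
>> tool F [-0.9  0.6  3. ] adv [6.5 0.2 0.2]
>> tool F [-1.5  0.3  1.9] adv [10.   0.   0.2]
>> tool F [-4.  -0.3  1.6] adv [11.9  0.1  0.3]
>> tool F [-3.9  0.5  2.1] adv [13.9  0.1  0.2]
```

```bash
f(){ python3 -c "
from h import *
s=sensors.read_state();M=R.from_quat(s['eef_rot']).as_matrix();print('>> tool F',(M.T@s['ft_force']).round(1), 'adv',(M.T@(np.array(s['ee_pos'])-[.53044,.08727,.16336])*1e3).round(1))"; }
python3 -m crank '[[[0.07,0,0],0],[[0.07,0,0],0],[[0,0,0],0]]' >/dev/null; f
python3 -m crank '[[[0.07,0,0],0],[[0.07,0,0],0],[[0,0,0],0]]' >/dev/null; f
python3 -m crank '[[[0.06,0,0],0],[[0,0,0],0]]' >/dev/null; f
python3 -m crank '[[[0.04,0,0],0],[[0,0,0],0]]' >/dev/null; f
```

```text
>> tool F [-4.4 -0.1  3.7] adv [17.9 -0.   0.4]
>> tool F [-4.9 -0.8  5.1] adv [21.9 -0.   0.6]
>> tool F [-4.1 -1.8  6.7] adv [23.8  0.   0.6]
>> tool F [-5.8 -1.3  6.7] adv [25.1  0.1  0.4]
```

```bash
f(){ python3 -c "
from h import *
s=sensors.read_state();M=R.from_quat(s['eef_rot']).as_matrix();print('>> tool F',(M.T@s['ft_force']).round(1), 'adv',(M.T@(np.array(s['ee_pos'])-[.53044,.08727,.16336])*1e3).round(1))"; }
python3 -m crank '[[[0.03,0,0],0],[[0,0,0],0],[[0,0,0],0]]' >/dev/null; f
python3 - <<'E'
from h import *
w=vision.camera("wrist")[:,:,::-1];cv2.imwrite("pics/w4c.png",cv2.resize(w[100:250,180:330],None,fx=4,fy=4,interpolation=cv2.INTER_CUBIC))
E
```

```text
>> tool F [-4.1 -1.1  6.1] adv [26.1  0.1  0.3]
```

View pics/w4c.png

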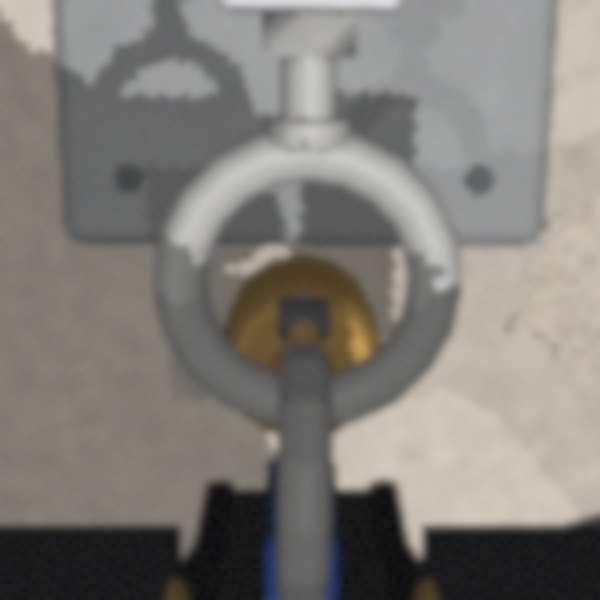

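The hook's nose is past the bar and inside the ring, with the bar crossing at crop row ~400. Forces are around 6 N. I'll now lower in steps while centring the bar.

```bash
f(){ python3 -c "
from h import *
s=sensors.read_state();M=R.from_quat(s['eef_rot']).as_matrix();print('>> tool F',(M.T@s['ft_force']).round(1), 'adv',(M.T@(np.array(s['ee_pos'])-[.53044,.08727,.16336])*1e3).round(1))"; }
python3 -m crank '[[[0.02,0,0.08],0],[[0,0,0.1],0],[[0,0,0.1],0],[[0,0,0],0]]' >/dev/null; f
python3 -m crank '[[[0.01,0,0.1],0],[[0.01,0,0.1],0],[[0,0,0],0]]' >/dev/null; f
python3 -m crank '[[[0.02,0,0.1],0],[[0.02,0,0.07],0],[[0,0,0],0]]' >/dev/null; f
```

```text
>> tool F [-2.2  0.8  6.9] adv [27.2  0.4  8.8]
>> tool F [-0.4  1.3  3.1] adv [28.3  0.2 14.3]
>> tool F [ 0.7 -0.7  3.5] adv [28.8  0.2 19.8]
```

```bash
f(){ python3 -c "
from h import *
s=sensors.read_state();M=R.from_quat(s['eef_rot']).as_matrix();print('>> tool F',(M.T@s['ft_force']).round(1), 'adv',(M.T@(np.array(s['ee_pos'])-[.53044,.08727,.16336])*1e3).round(1))"; }
python3 -m crank '[[[0.04,0,0.06],0],[[0.03,0,0.06],0],[[0,0,0.06],0],[[0,0,0],0],[[0,0,0],0]]' >/dev/null; f
python3 -m crank '[[[0,0,0.04],0],[[0,0,0],0]]' >/dev/null; f
python3 -m crank '[[[0,0,0.03],0],[[0,0,0],0]]' >/dev/null; f
```

```text
>> tool F [0.3 0.2 3.2] adv [30.8  0.  25. ]
>> tool F [0.5 0.  2.2] adv [30.8  0.1 26.3]
>> tool F [0.5 0.6 2.9] adv [30.8  0.1 27.2]
```

```bash
f(){ python3 -c "
from h import *
s=sensors.read_state();M=R.from_quat(s['eef_rot']).as_matrix();print('>> tool F',(M.T@s['ft_force']).round(1), 'adv',(M.T@(np.array(s['ee_pos'])-[.53044,.08727,.16336])*1e3).round(1))"; }
python3 -m crank '[[[0,0,0.02],0],[[0,0,0],0]]' >/dev/null; f
python3 -m crank '[[[0,0,0.02],0],[[0,0,0],0]]' >/dev/null; f
python3 - <<'E'
from h import *
w=vision.camera("scene")[:,:,::-1];a=cv2.resize(w[130:190,215:275],None,fx=6,fy=6,interpolation=cv2.INTER_CUBIC)
v=vision.camera("wrist")[:,:,::-1];b=cv2.resize(v[100:220,200:320],None,fx=3,fy=3,interpolation=cv2.INTER_CUBIC)
cv2.imwrite("pics/s5.png",np.hstack([a,b]))
E
```

```text
>> tool F [ 0.3 -1.2  2.5] adv [30.8  0.1 27.8]
>> tool F [-0.1  0.5  4.1] adv [30.8  0.1 28.4]
```

View pics/s5.png

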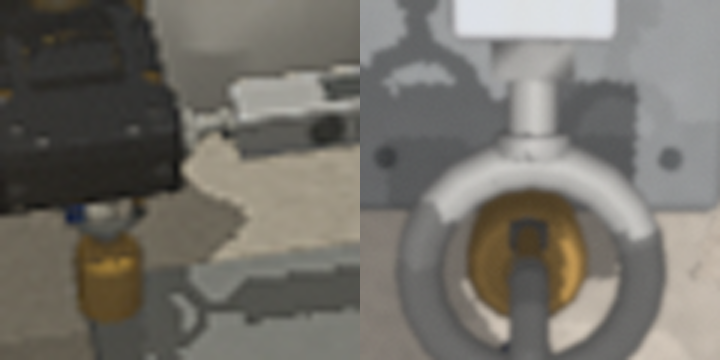

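The wrist view shows the hook passing through the ring with the bar inside. It hasn't seated yet, so I'll continue in small steps.

```bash
f(){ python3 -c "
from h import *
s=sensors.read_state();M=R.from_quat(s['eef_rot']).as_matrix();F=(M.T@s['ft_force']);print('>> tool F',F.round(1), 'adv',(M.T@(np.array(s['ee_pos'])-[.53044,.08727,.16336])*1e3).round(1));import sys;sys.exit(F[2]<0.8)"; }
python3 -m crank '[[[0,0,0.015],0],[[0,0,0],0]]' >/dev/null; f &&
python3 -m crank '[[[0,0,0.015],0],[[0,0,0],0]]' >/dev/null && f &&
python3 -m crank '[[[0,0,0.015],0],[[0,0,0],0]]' >/dev/null && f &&
python3 -m crank '[[[0,0,0.015],0],[[0,0,0],0]]' >/dev/null && f &&
python3 -m crank '[[[0,0,0.015],0],[[0,0,0],0]]' >/dev/null && f &&
python3 -m crank '[[[0,0,0.015],0],[[0,0,0],0]]' >/dev/null && f
```

```text
>> tool F [-0.   0.2  2.1] adv [30.9  0.  28.7]False
```

```bash
f(){ python3 -c "
from h import *
s=sensors.read_state();M=R.from_quat(s['eef_rot']).as_matrix();F=(M.T@s['ft_force']);print('>> tool F',F.round(1), 'adv',(M.T@(np.array(s['ee_pos'])-[.53044,.08727,.16336])*1e3).round(1), s['time']);import sys;sys.exit(int(F[2]<0.8))"; }
python3 -m crank '[[[0,0,0.015],0],[[0,0,0],0]]' >/dev/null && f &&
python3 -m crank '[[[0,0,0.015],0],[[0,0,0],0]]' >/dev/null && f &&
python3 -m crank '[[[0,0,0.015],0],[[0,0,0],0]]' >/dev/null && f &&
python3 -m crank '[[[0,0,0.015],0],[[0,0,0],0]]' >/dev/null && f &&
python3 -m crank '[[[0,0,0.015],0],[[0,0,0],0]]' >/dev/null && f
```

```text
>> tool F [ 0.  -0.4 -0.5] adv [31.  0. 29.] 16.025
```

Seated: the eye now carries the weight. I'll open gently and back out along −x.

```bash
python3 -m crank '[[[0,0,0],0],[[0,0,0],0]]' - 8 && python3 -m crank '[[[0,0,0],0],[[0,0,0],0],[[0,0,0],0],[[0,0,0],0]]' 0.18 && python3 -m crank '[[[0,0,0],0],[[0,0,0],0],[[0,0,0],0],[[0,0,0],0],[[0,0,0],0],[[0,0,0],0]]' 0.4
```

```text
time: 16.27
ee_pos: [0.5598, 0.0774, 0.1343]
eef_rot: [0.987, -0.163, 0.0, -0.0]
ft_force: [-0.1, 0.5, 0.8]
width: 0.0112
grip_force: 8.0
time: 16.77
ee_pos: [0.5596, 0.0773, 0.1341]
eef_rot: [0.987, -0.163, 0.0, 0.0]
ft_force: [-0.1, 0.2, -0.6]
width: 0.016
grip_force: 0.0
time: 17.52
ee_pos: [0.5596, 0.0773, 0.1342]
eef_rot: [0.987, -0.163, 0.0, 0.0]
ft_force: [-0.1, -0.1, 0.0]
width: 0.0345
grip_force: 0.0
```

```bash
python3 -m crank '[[[-0.2,0,0],0],[[-0.4,0,0],0],[[-0.6,0,0],0],[[-0.8,0,0],0],[[-0.8,0,0],0],[[-0.8,0,0],0],[[-0.5,0,0],0],[[0,0,0],0],[[0,0,0],0],[[0,0,0],0],[[0,0,0],0]]'
python3 - <<'E'
from h import *
w=vision.camera("scene")[:,:,::-1];a=cv2.resize(w[125:195,215:285],(400,400),interpolation=cv2.INTER_CUBIC)
v=vision.camera("wrist")[:,:,::-1];b=cv2.resize(v[:200,156:356],(400,400),interpolation=cv2.INTER_CUBIC)
cv2.imwrite("pics/s6.png",np.hstack([a,b]))
E
```

```text
time: 18.9
ee_pos: [0.4434, 0.1166, 0.134]
eef_rot: [0.987, -0.163, -0.0, -0.0]
ft_force: [0.1, 0.3, 0.2]
width: 0.035
grip_force: 0.0
```

View pics/s6.png

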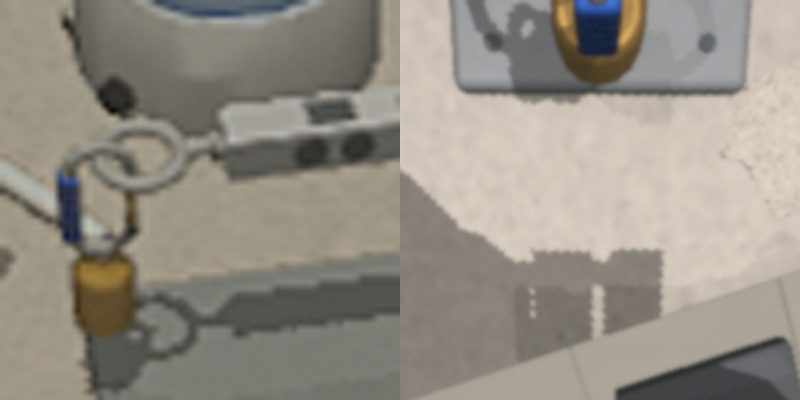

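The weight hangs upright from the eye with the bar inside the hook and the brass gate shut. I'll wait and check that it isn't swinging.

```bash
python3 -m crank '[[[0,0,0],0],[[0,0,0],0],[[0,0,0],0],[[0,0,0],0],[[0,0,0],0],[[0,0,0],0],[[0,0,0],0],[[0,0,0],0],[[0,0,0],0],[[0,0,0],0],[[0,0,0],0],[[0,0,0],0]]' >/dev/null; python3 -m crank '[[[0,0,0],0],[[0,0,0],0],[[0,0,0],0],[[0,0,0],0],[[0,0,0],0],[[0,0,0],0],[[0,0,0],0],[[0,0,0],0],[[0,0,0],0],[[0,0,0],0],[[0,0,0],0],[[0,0,0],0]]'
python3 - <<'E'
from h import *
q=[]
for i in range(8):
    w=vision.camera("wrist");m=cv2.inRange(cv2.cvtColor(w,cv2.COLOR_RGB2HSV),(15,130,40),(28,255,255))[:60,200:330];M=cv2.moments(m,True);q.append((M["m10"]/M["m00"],M["m01"]/M["m00"],M["m00"]))
print(np.round(q,2))
E
```

```text
time: 22.0
ee_pos: [0.4431, 0.1168, 0.1341]
eef_rot: [0.987, -0.163, 0.0, 0.0]
ft_force: [-0.4, -0.4, -0.4]
width: 0.035
grip_force: 0.0
[[ 57.4   16.88 591.  ]
 [ 57.04  17.34 601.  ]
 [ 57.08  17.26 600.  ]
 [ 57.36  17.05 600.  ]
 [ 57.01  17.   599.  ]
 [ 57.02  17.46 611.  ]
 [ 57.19  17.01 599.  ]
 [ 57.24  17.32 600.  ]]
```

Still to within pixel noise.

```bash
python3 -c "
from bench import r
print(r.close_job())"
```

```text
the job is handed in; nothing more can be done
None
```

The brass weight hangs upright and still from the load cell's eye with its gate shut; the gripper let go and backed clear, and I handed the job in at about 22 s, with readings between moves showing no more than about 8 N.

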